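# Feed the riser block through the chute flap

### The job

A small two-lane feed chute stands on the bench, with a gravity flap across the end of each lane; the riser block (the longer, taller, square-edged steel block) waits in one lane and a bevelled bending die in the other. With your fingertips push the riser block along its lane so that it swings its flap open, goes right through and drops into the bin behind, then draw back so that the flap swings shut. Slide it, never lift it, and leave the die, the other flap and the things on the bench alone.

Things in the scene. Friction and masses are not known exactly. Their poses are not given: they have to be found in the camera images.
- chute: Two-lane feed chute of grey sheet metal, fixed to the bench. Origin on the bench top under the flaps, midway between the lanes; x points down the lanes (feeding direction, away from the robot, turned up to 0.25 rad), y left, z up. Level deck, 75 mm above the bench, 168 mm wide. Lane centres at y = +42 mm (left) and -42 mm (right). All x, y below are in this frame.
- deck_front (a point): Middle of the deck's front edge (x = -175 mm, 75 mm above the bench). Each lane is 42 mm wide between two guide rails 4 mm thick and only 10 mm high above the deck, from x = -170 to x = -10 mm; the deck's outer sides also rise 10 mm. The deck is open above.
- frame_bar (a point): Middle of the top of the cross bar over the flaps (x = +6 mm): bar x = +1 to +11 mm, 58 to 66 mm above the deck. The flap frame is a post on each side of each opening (posts x = -1 to +13 mm, tops 67 mm above the deck); openings 60 mm wide.
- deck_end (a point): Middle of the deck's end behind the flaps (x = +20 mm, deck height). From here a steel slide falls at 50 degrees into an open-topped bin that ends at x = +145 mm: floor 8 mm, walls 100 mm above the bench, a wall between the lanes. A block pushed until its middle is past the deck's end tips and slides down by itself.
- flap_left (a joint): Flap of the left lane (chute y = +42 mm): dark steel plate 56 mm wide, 3 mm thick, 60 g, hung by its top edge from a level hinge 52 mm above the deck at chute x = +6 mm, lower edge 3.5 mm above the deck. 0 = hanging shut (it cannot swing towards the feeding side); grows to 1.6 rad as the lower edge swings away down the lane. It falls shut by its own weight.
- flap_right (a joint): Flap of the right lane (chute y = -42 mm), made and measured like flap_left.
- riser_block: The block to feed: plain dark steel riser block with square edges and a band of tape, 31 x 73 x 30 mm high, about 0.35 kg. Lies on the deck in one of the two lanes (either), its length along the lane, its middle 75 to 120 mm before the chute's origin. Origin at the centre of its underside; its long side is its y axis, pointing along or against the lane.
- bend_die: Dark steel bending die with bevelled top edges, 55 x 34 x 20 mm high, shorter and lower than the riser block; lies on the deck in the other lane, its length (x axis) along the lane. Stays where it is. Origin at the centre of its underside.
- marker: Marker pen, 122 mm long, 16 mm thick, lying on the bench just right of the chute. Bystander. Origin: centre of underside.
- rule_offcut: Bent U-shaped strip of cutting rule, 31 x 61 x 24 mm, standing on the bench just left of the chute. Bystander. Origin: centre of underside.
- long_pliers: Black long-nosed pliers, 178 mm, lying at the left of the bench. Bystander.
- drift_punch1: Black steel drift, 200 mm, lying at the left of the bench. Bystander.
- drift_punch2: Black steel drift, 190 mm, lying beside the other drift. Bystander.
- dust_brush: Bench brush with wooden handle, 215 mm, lying at the right of the bench. Bystander.
- black_tape: Roll of black tape, 70 mm across, lying at the right of the bench. Bystander.
Things that resemble listed ones, but are neither listed nor needed, are in the scene too. Leave any blue look-alike of the riser_block alone.

How it is judged:
On the way:
1. the riser block holds its own lane's flap open as it passes under it (x of riser_block in the frame of chute between -0.03 and 0.06 m and z of riser_block in the frame of chute above 0.045 m and ((y of riser_block in the frame of chute above 0 m and value of joint flap_left above 0.5 rad) or (y of riser_block in the frame of chute below 0 m and value of joint flap_right above 0.5 rad))), for 0.05 s.
At the end, for the whole second after the job is handed in: The riser block lies still in the bin behind the flaps (middle of its underside at least 45 mm past the chute's origin and less than 60 mm above the bench), both flaps hang shut (within 0.08 rad), and the die is within 12 mm of where it lay (x of riser_block in the frame of chute between 0.045 and 0.145 m and z of riser_block in the frame of chute below 0.06 m and y of riser_block in the frame of chute between -0.084 and 0.084 m and linear speed of riser_block below 0.02 m/s and value of joint each of flap_left, flap_right below 0.08 rad and distance of bend_die from where it was at the start of the episode below 0.012 m); the robot touches nothing.
It fails at once if the riser block is lifted more than 20 mm off the deck (z of riser_block in the frame of chute above 0.095 m).
It fails at once if the die is pushed or lifted (more than 12 mm) (distance of bend_die from where it was at the start of the episode above 0.012 m).
It fails at once if the other lane's flap is opened (more than 0.25 rad) ((y of riser_block in the frame of chute above 0 m and value of joint flap_right above 0.25 rad) or (y of riser_block in the frame of chute below 0 m and value of joint flap_left above 0.25 rad)).
It fails at once if a bystander on the bench is moved more than 30 mm (distance of any of marker, rule_offcut, long_pliers, drift_punch1, drift_punch2, dust_brush, black_tape from where it was at the start of the episode above 0.03 m).
It also fails if it takes over 35 s, if anything falls off the work surface, if the arm or the gripper's body presses on something with over 40 N, if the wrist force passes 120 N, or if a joint passes its speed limit or range.

### The arm

A 6-joint arm with a two-finger parallel gripper is mounted at the origin on a cart in front of the work surface, level with it; the furniture and walls round the work are solid. World frame = base frame: x ahead of the robot, y to its left, z up, the work surface at z = 0. Lengths are in m, angles in rad, forces in N, time in s.
With the tool pointing down it reaches from about 0.4 to 0.825 m from the base axis. Payload 7 kg.
Tool frame: the origin (TCP) lies at the very end of the fingers, on their centre line; the grasp point (between the pads) lies 19 mm behind it (grip_depth is the distance from the TCP to the grasp point, in m); z points along the fingers, y is the direction in which the jaws open and shut (so a half turn about z gives the same grasp; the last joint's range is limited). The gripper opens to 88 mm and grips with 3 to 60 N. Pads are 19 mm wide; open, the fingers measure 130 mm over their backs; the gripper's body (78 mm by 193 mm) begins 47 mm behind the grasp point.
Start: joints at [-0.917, 0.359, 0.012, 0, -1.224, -0.288], TCP at [0.241, -0.63, 0.227] pointing down, gripper open.
Joint ranges: [-3.07, 3.07], [-1.43, 2.12], [-1.02, 1.25], [-3.03, 1.67], [-3.05, -0], [-3.03, 3.03]. Speed limits (rad/s): [2.39, 2.39, 3.01, 3.14, 3.14, 3.14].

### API

Orientations are given as [roll, pitch, yaw] about the fixed x, y, z axes, in that order (R = Rz(yaw) Ry(pitch) Rx(roll)).
In Python, from station import get_state, grab_frame, get_calibration, job_done, grip_depth gives the robot as it stands. The module is installed in compiled form; this text tells all that it offers.
- The arm moves only by the shell command python3 -m crank 'ROWS' [FORCE]. ROWS is JSON, a list of rows, each an object with "turn": the turn, a rotation vector about the tool's x, y, z each as a share of 2 pi rad, from -1 to 1, a list of three; "slide": the shift along the tool's x, y, z each as a share of 0.5 m, from -1 to 1, a list of three; "fingers": the opening, from -1 (shut) to 1 (fully open). A call has 1 to 5 rows; each row is the pose to reach, as a shift and turn from the pose commanded when the call began, along the tool's axes at that moment, turning the shorter way round; what a row does not reach only later rows make up. A row lasts 1/12 s, in which the tool goes at most 41.7 mm and 7.16 degrees, less where a joint would pass 70% of its speed; a pose out of reach is approached as far as the arm can. A call with a number of a shift or a turn outside -1 to 1 is refused whole. A call with a gripper value outside its range is refused whole. The fingers move at their own pace and stop on an object; FORCE is the grip in N (left out, the last holds). Time passes only in rows, so rows that repeat a pose let the fingers close. It gives the time, the measured TCP pose, the force and the opening at its end, in the units of the state.
- get_state(): the state, without advancing time (a new reading comes with each control period).
- grab_frame(name): name is "side" or "top" or "wrist"; returns the picture (420x560x3 uint8, red, green, blue); there is no depth.
- get_calibration(name): a dict with "K" (3x3 intrinsics, pixels), "dist" ([k1, k2, p1, p2, k3] as OpenCV has them; the pictures are not rectified), "pose" (4x4, takes a point from camera to world coordinates). Camera axes: x right, y up, looking along -z (the intrinsics and any distortion apply to the point x, -y, -z); pixel columns grow to the right and rows downward; lengths in m; the calibration is good to about 2 mm. A picture is of the moment at which its call begins: read the wrist's pose just before it. get_calibration takes no time and is no camera call; for the wrist camera it gives the pose at the moment of the call.
- job_done(): hands the job in, once; it reports no verdict.
The state is a dict: "t": time; "q": joint angles; "qd": joint speeds; "joint_efforts": joint torques, N m; "eef_pos": TCP position; "ee_rot": TCP orientation; "force": force on the tool from outside, world axes, zero at the start; "moment": the same for the moment, N m; "width": finger opening in m.
Only numpy, scipy, OpenCV 4.12 (cv2) and the standard library are available. Lean on these libraries where they do the work, as an engineer would, in place of code of your own. Each camera call takes 0.05 s, during which the arm holds its last target.

## Working session

There is one attempt and no reset: what is moved stays moved. The work goes in short steps, Python scripts to look and compute and a shell command to move; the robot and the scene stay as the last step left them, time stands still between calls to the robot, and variables do not carry over. Pictures are saved under pics/ and viewed, and the job is handed in when it is done.

```bash
mkdir -p pics; ls; python3 - <<'E'
from station import *
import cv2
for n in ("side","top"):
    cv2.imwrite(f"pics/{n}0.png",grab_frame(n)[:,:,::-1]); c=get_calibration(n); print(n,c["K"],c["dist"],c["pose"])
s=get_state();print(s); print(grip_depth)
E
```

```text
pics
side [[484.91602907   0.         275.97876432]
 [  0.         484.91602907 212.0479082 ]
 [  0.           0.           1.        ]] [-0.13115306  0.          0.          0.          0.        ] [[ 0.99922167  0.03016002 -0.02542505  0.54067366]
 [-0.03635806  0.45412935 -0.89019359 -1.09723512]
 [-0.01530199  0.89042512  0.45487245  0.64444009]
 [ 0.          0.          0.          1.        ]]
top [[401.43562803   0.         281.18277394]
 [  0.         401.43562803 211.50930237]
 [  0.           0.           1.        ]] [-0.05725806  0.          0.          0.          0.        ] [[-0.00614978  0.9848819  -0.17311794  0.39886887]
 [-0.99988482 -0.00845857 -0.01260194 -0.03533104]
 [-0.01387575  0.1730205   0.98482048  1.123916  ]
 [ 0.          0.          0.          1.        ]]
{'t': 0.1, 'q': array([-9.16893058e-01,  3.59296597e-01,  1.11537591e-02, -3.20618083e-04,
       -1.22410385e+00, -2.88127148e-01]), 'qd': array([ 8.35752809e-04, -3.52483469e-03,  2.24076814e-04,  5.45224932e-05,
        8.28934560e-04,  5.88590814e-04]), 'joint_efforts': array([-3.33753916e-03, -5.84161198e+01,  2.93749988e+01,  7.01554656e+00,
        1.01499268e-02, -8.34064986e-05]), 'eef_pos': array([ 0.24126713, -0.62993641,  0.2257277 ]), 'ee_rot': array([ 3.14011642e+00, -1.23175764e-04, -2.77592560e+00]), 'force': array([-0.07924762, -0.74982607,  0.14665378]), 'moment': array([ 0.06975859,  0.04190959, -0.05996013]), 'width': 0.08734301805726423}
0.0188
```

View pics/side0.png

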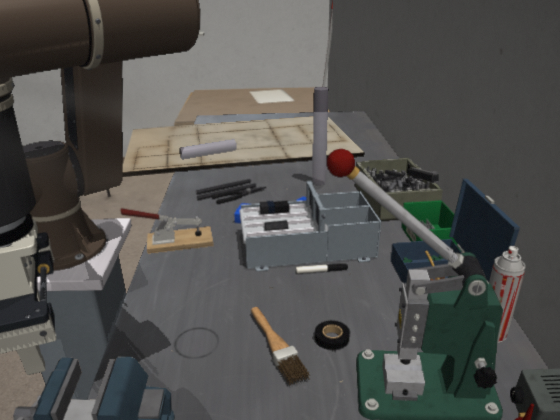

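View pics/top0.png

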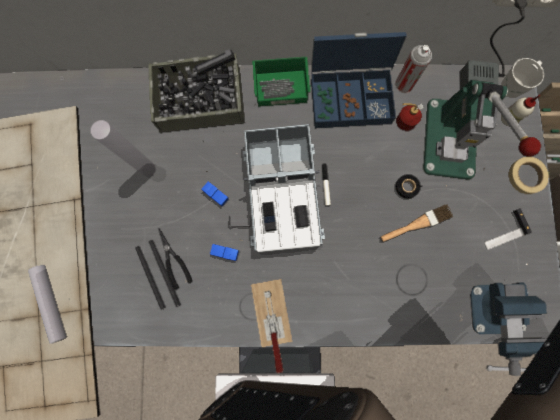

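Top view: the chute is centred near (285,195), with a longer dark block in the left lane (269,216) and a shorter one in the right lane (302,216). I'll zoom in next.

```bash
python3 - <<'E'
import cv2
a=cv2.imread("pics/top0.png")[115:260,225:350]
cv2.imwrite("pics/topz.png",cv2.resize(a,None,fx=4,fy=4,interpolation=cv2.INTER_CUBIC))
a=cv2.imread("pics/side0.png")[170:280,225:390]
cv2.imwrite("pics/sidez.png",cv2.resize(a,None,fx=4.5,fy=4.5,interpolation=cv2.INTER_CUBIC))
E
```

```text
(no output)
```

View pics/topz.png

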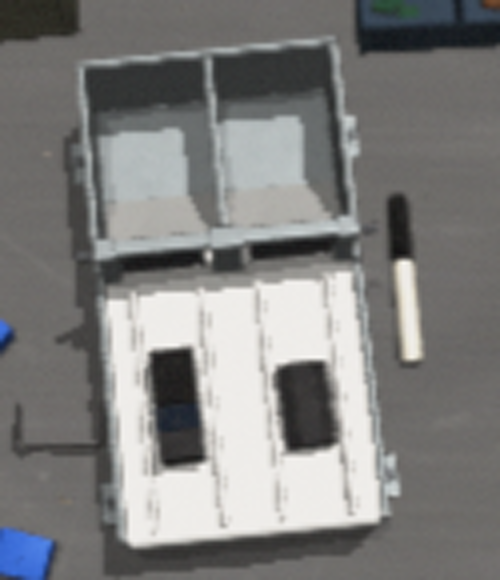

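View pics/sidez.png

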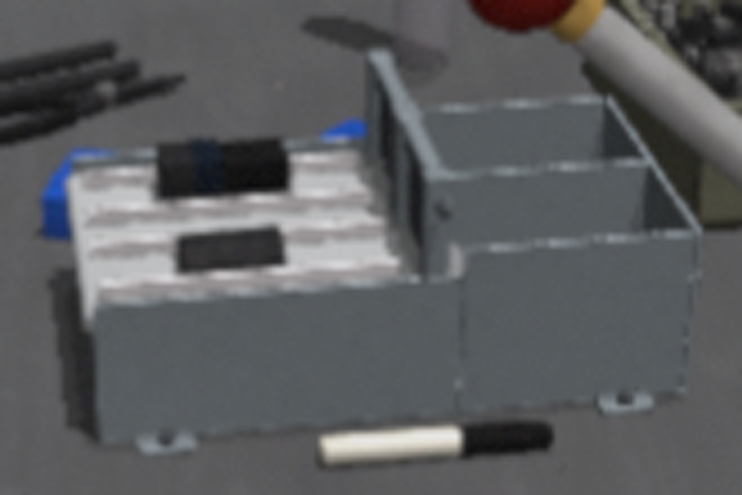

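```bash
cat > h.py <<'E'
from station import *
import cv2, numpy as np
from scipy.optimize import least_squares
def proj(n,P,c=None):
    c=c or get_calibration(n); T=np.linalg.inv(np.array(c["pose"])); P=np.atleast_2d(P)
    q=P@T[:3,:3].T+T[:3,3]; q=q*[1,-1,-1]
    return cv2.projectPoints(q.reshape(-1,1,3),np.zeros(3),np.zeros(3),np.array(c["K"]),np.array(c["dist"]))[0].reshape(-1,2)
def unproj(n,uv,z,c=None):
    c=c or get_calibration(n); T=np.array(c["pose"])
    x=cv2.undistortPoints(np.array(uv,float).reshape(-1,1,2),np.array(c["K"]),np.array(c["dist"])).reshape(-1,2)
    d=np.c_[x[:,0],-x[:,1],-np.ones(len(x))]@T[:3,:3].T
    return T[:3,3]+d*((z-T[2,3])/d[:,2])[:,None]
def c2w(p,P):
    P=np.atleast_2d(P).astype(float);c,s=np.cos(p[2]),np.sin(p[2])
    return np.c_[p[0]+c*P[:,0]-s*P[:,1],p[1]+s*P[:,0]+c*P[:,1],P[:,2]]
E
python3 - <<'E'
from h import *
tp=lambda l:np.array(l,float)/4+[225,115]-.375
sd=lambda l:np.array(l,float)/4.5+[225,170]-.39
A=[([145,84,100],(82,65)),([145,-84,100],(333,42)),([-175,84,80],(127,545)),([-175,-84,80],(383,522))]
S=[([145,-84,100],(695,235)),([145,84,100],(610,98)),([-175,-84,85],(95,303)),([-175,84,85],(72,165))]
X=np.array([a for a,_ in A])/1e3;U=tp([b for _,b in A]);XS=np.array([a for a,_ in S])/1e3;US=sd([b for _,b in S])
for w in ((1,1),(1,0),(0,1)):
    r=least_squares(lambda p:np.r_[w[0]*(proj("top",c2w(p,X))-U).ravel(),w[1]*(proj("side",c2w(p,XS))-US).ravel()],[.5,0,0])
    print(w,r.x,np.round(r.fun,1))
    if w==(1,1):p=r.x
print(p)
for z,l in ((.105,[(150,352),(193,347),(206,460),(165,466)]),(.095,[(278,368),(325,361),(335,443),(288,450)])):
    W=unproj("top",tp(l),z); c,s=np.cos(p[2]),np.sin(p[2]);d=W[:,:2]-p[:2]
    L=np.c_[c*d[:,0]+s*d[:,1],-s*d[:,0]+c*d[:,1]];print(np.round(L*1e3,1),L.mean(0)*1e3)
E
```

```text
(1, 1) [ 0.66248956 -0.02470369  0.0898082 ] [ 0.6  0.4 -0.1  0.1 -0.  -0.6  0.2 -1.2  0.1 -0.7 -0.5  0.5 -0.8  0.
 -0.1 -1.1]
(1, 0) [ 0.66153418 -0.02426115  0.08875769] [ 0.5  0.7 -0.2  0.5 -0.3 -0.3  0.  -0.7 -0.  -0.  -0.   0.  -0.  -0.
 -0.  -0. ]
(0, 1) [ 0.66320512 -0.0261814   0.09289386] [ 0.   0.   0.  -0.   0.  -0.   0.  -0.   0.6 -0.5 -0.3  0.7 -0.4  0.4
  0.1 -0.8]
[ 0.66248956 -0.02470369  0.0898082 ]
[[ -55.9   56.9]
 [ -55.3   28.8]
 [-129.5   27.4]
 [-130.8   53.8]] [-92.87044222  41.72103882]
[[ -72.6  -24.9]
 [ -71.   -55.8]
 [-125.3  -56.5]
 [-126.9  -25.8]] [-98.97003031 -40.76901191]
```

```bash
cat >> h.py <<'E'
from scipy.spatial.transform import Rotation as Ro
CH=[.6624,-.0247,.0898]
def go(x,y,z,yaw=.0898-np.pi):
    s=get_state();R=Ro.from_euler("xyz",s["ee_rot"]);t=c2w(CH,[x,y,z])[0]
    R2=Ro.from_euler("xyz",[np.pi,0,yaw])
    print("t",s["t"],"pos",s["eef_pos"].round(4),"tgt",t.round(4),"F",s["force"].round(1))
    print("slide",(R.inv().apply(t-s["eef_pos"])/.5).round(4),"turn",((R.inv()*R2).as_rotvec()/2/np.pi).round(4))
    d=s["eef_pos"][:2]-CH[:2];c,q=np.cos(CH[2]),np.sin(CH[2])
    print("chute xy mm",(1e3*np.array([c*d[0]+q*d[1],-q*d[0]+c*d[1]])).round(1))
E
python3 - <<'E'
from h import *
go(-.165,.0417,.25)
s=get_state();R=Ro.from_euler("xyz",s["ee_rot"]);T=get_calibration("wrist")["pose"]
print(R.inv().apply(T[:3,3]-s["eef_pos"]))
E
```

```text
t 0.1 pos [ 0.2413 -0.6299  0.2257] tgt [0.4943 0.002  0.25  ] F [-0.1 -0.7  0.1]
slide [-0.9246  0.9995 -0.0472] turn [ 0.0002 -0.0001  0.0439]
chute xy mm [-473.7 -565. ]
[ 6.72387963e-02 -1.52858136e-04 -1.57978956e-01]
```

```bash
python3 -m crank '[{"turn":[0,0,0],"slide":[-0.08,0.08,-0.1],"fingers":-1},{"turn":[0,0,0.02],"slide":[-0.28,0.3,-0.1],"fingers":-1},{"turn":[0,0,0.044],"slide":[-0.28,0.3,-0.1],"fingers":-1},{"turn":[0,0,0.044],"slide":[-0.28,0.3,-0.1],"fingers":-1},{"turn":[0,0,0.044],"slide":[-0.28,0.3,-0.1],"fingers":-1}]'
python3 -c "
from h import *
go(-.165,.0417,.25)"
```

```text
t: 0.52
eef_pos: [0.3145, -0.4484, 0.2749]
ee_rot: [3.141, -0.0, -3.056]
force: [1.4, 0.2, -0.1]
width: 0.0599
t 0.5167 pos [ 0.3145 -0.4484  0.2749] tgt [0.4943 0.002  0.25  ] F [ 1.4  0.2 -0.1]
slide [-0.4356  0.8667  0.0502] turn [ 0.0001 -0.0001 -0.0006]
chute xy mm [-384.4 -390.8]
```

```bash
python3 -m crank '[{"turn":[0,0,0],"slide":[-0.17,0.35,0.02],"fingers":-1},{"turn":[0,0,0],"slide":[-0.17,0.35,0.02],"fingers":-1},{"turn":[0,0,0],"slide":[-0.17,0.35,0.02],"fingers":-1},{"turn":[0,0,0],"slide":[-0.17,0.35,0.02],"fingers":-1},{"turn":[0,0,0],"slide":[-0.17,0.35,0.02],"fingers":-1}]'
python3 -c "
from h import *
go(-.165,.0417,.25)"
```

```text
t: 0.93
eef_pos: [0.3838, -0.2655, 0.265]
ee_rot: [3.141, 0.0, -3.051]
force: [-0.0, 0.8, 0.4]
width: 0.0263
t 0.9333 pos [ 0.3838 -0.2655  0.265 ] tgt [0.4943 0.002  0.25  ] F [-0.   0.8  0.4]
slide [-0.2683  0.513   0.0305] turn [0.0001 0.0001 0.    ]
chute xy mm [-299.1 -214.9]
```

```bash
python3 -m crank '[{"turn":[0,0,0],"slide":[-0.17,0.35,0.02],"fingers":-1},{"turn":[0,0,0],"slide":[-0.17,0.35,0.02],"fingers":-1},{"turn":[0,0,0],"slide":[-0.17,0.35,0.02],"fingers":-1},{"turn":[0,0,0],"slide":[-0.17,0.35,0.02],"fingers":-1},{"turn":[0,0,0],"slide":[-0.17,0.35,0.02],"fingers":-1}]'
python3 -c "
from h import *
go(-.165,.0417,.25)"
```

```text
t: 1.35
eef_pos: [0.4531, -0.0835, 0.2551]
ee_rot: [3.141, 0.0, -3.051]
force: [0.4, -0.2, -0.1]
width: 0.0009
t 1.35 pos [ 0.4531 -0.0835  0.2551] tgt [0.4943 0.002  0.25  ] F [ 0.4 -0.2 -0.1]
slide [-0.0977  0.1629  0.0102] turn [0.0001 0.0001 0.0001]
chute xy mm [-213.8  -39.8]
```

```bash
python3 -m crank '[{"turn":[0,0,0],"slide":[-0.098,0.163,0.01],"fingers":-1},{"turn":[0,0,0],"slide":[-0.098,0.163,0.01],"fingers":-1},{"turn":[0,0,0],"slide":[-0.098,0.163,0.01],"fingers":-1},{"turn":[0,0,0],"slide":[-0.098,0.163,0.13],"fingers":-1},{"turn":[0,0,0],"slide":[-0.098,0.163,0.15],"fingers":-1}]'
python3 - <<'E'
from h import *
go(-.165,.0417,.089)
for n in ("wrist","top","side"):
    c=get_calibration(n);im=grab_frame(n)[:,:,::-1].copy()
    if n=="wrist":
        print(repr(c["pose"]))
        o=im.copy()
    else:
        o=im[100:280,210:400]; o=cv2.resize(o,None,fx=3.3,fy=3.3,interpolation=cv2.INTER_CUBIC)
    cv2.imwrite(f"pics/{n}1.png",o)
E
```

```text
t: 1.77
eef_pos: [0.4943, 0.0006, 0.1786]
ee_rot: [3.141, 0.001, -3.05]
force: [-0.3, -0.1, -1.9]
width: 0.0001
t 1.7667 pos [0.4943 0.0006 0.1786] tgt [0.4943 0.002  0.089 ] F [-0.3 -0.1 -1.9]
slide [-0.0002  0.0027  0.1793] turn [0.0002 0.0001 0.0002]
chute xy mm [-165.2   40.3]
array([[-0.09074343, -0.96454771, -0.24781717,  0.42733025],
       [ 0.99587379, -0.08763658, -0.0235631 , -0.0060052 ],
       [ 0.00100989, -0.24893282,  0.96852023,  0.3365867 ],
       [ 0.        ,  0.        ,  0.        ,  1.        ]])
```

View pics/wrist1.png

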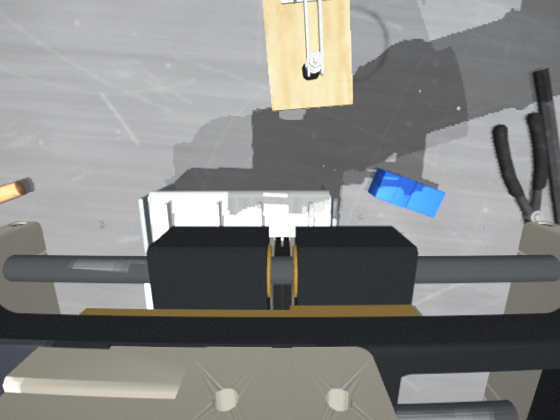

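View pics/side1.png

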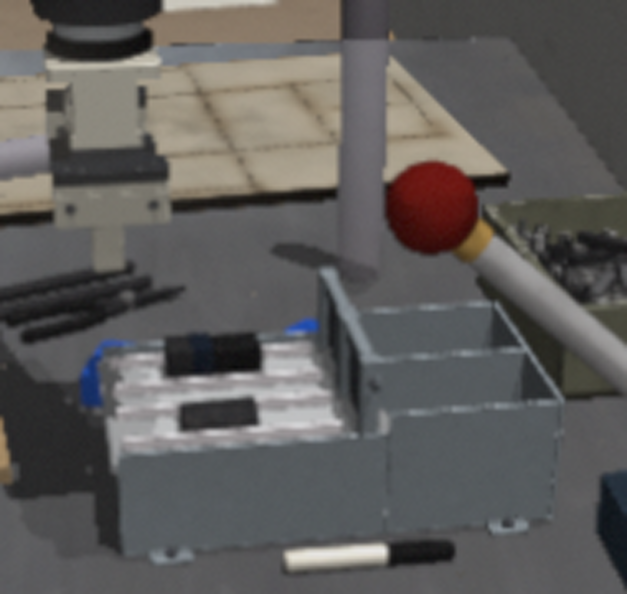

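```bash
python3 -m crank '[{"turn":[0,0,0],"slide":[0,0.001,0.08],"fingers":-1},{"turn":[0,0,0],"slide":[0,0.001,0.14],"fingers":-1},{"turn":[0,0,0],"slide":[0,0.001,0.17],"fingers":-1},{"turn":[0,0,0],"slide":[0,0.001,0.175],"fingers":-1},{"turn":[0,0,0],"slide":[0,0.001,0.175],"fingers":-1}]'
python3 - <<'E'
from h import *
go(-.0125,.0417,.090)
for n in ("side","top"):
    o=grab_frame(n)[100:280,210:400,::-1]; o=cv2.resize(o,None,fx=3.3,fy=3.3,interpolation=cv2.INTER_CUBIC)
    cv2.imwrite(f"pics/{n}2.png",o)
E
```

```text
t: 2.33
eef_pos: [0.495, -0.0005, 0.0938]
ee_rot: [-3.141, 0.001, -3.052]
force: [0.5, -0.6, 0.6]
width: 0.0003
t 2.3333 pos [ 0.495  -0.0005  0.0938] tgt [0.6462 0.0157 0.09  ] F [ 0.5 -0.6  0.6]
slide [-0.3042  0.0054  0.0078] turn [-0.0001  0.0001 -0.0001]
chute xy mm [-164.6   39.1]
```

View pics/side2.png

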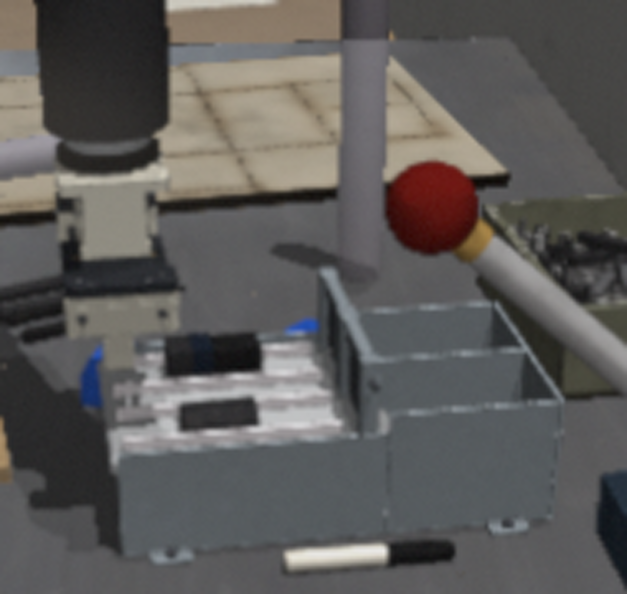

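View pics/top2.png

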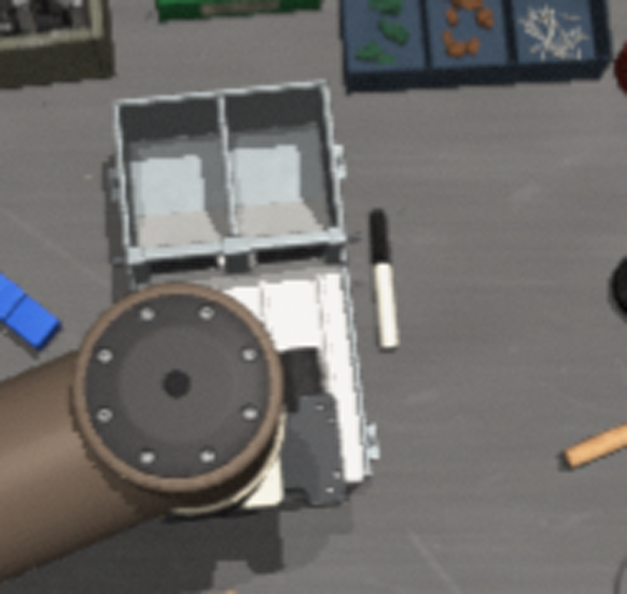

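```bash
python3 -m crank '[{"turn":[0,0,0],"slide":[-0.01,0.005,0.008],"fingers":-1},{"turn":[0,0,0],"slide":[-0.035,0.005,0.008],"fingers":-1},{"turn":[0,0,0],"slide":[-0.055,0.005,0.008],"fingers":-1},{"turn":[0,0,0],"slide":[-0.075,0.005,0.008],"fingers":-1},{"turn":[0,0,0],"slide":[-0.1,0.005,0.008],"fingers":-1}]'
python3 - <<'E'
from h import *
go(-.0125,.0417,.090)
for n in ("side",):
    o=grab_frame(n)[100:280,210:400,::-1]; o=cv2.resize(o,None,fx=3.3,fy=3.3,interpolation=cv2.INTER_CUBIC)
    cv2.imwrite(f"pics/{n}3.png",o)
E
```

```text
t: 2.85
eef_pos: [0.5433, 0.0063, 0.0891]
ee_rot: [-3.141, -0.002, -3.053]
force: [-4.7, -0.1, 5.3]
width: 0.0009
t 2.85 pos [0.5433 0.0063 0.0891] tgt [0.6462 0.0157 0.09  ] F [-4.7 -0.1  5.3]
slide [-0.2066  0.0004 -0.0022] turn [-0.     -0.0003 -0.0001]
chute xy mm [-115.8   41.6]
```

View pics/side3.png

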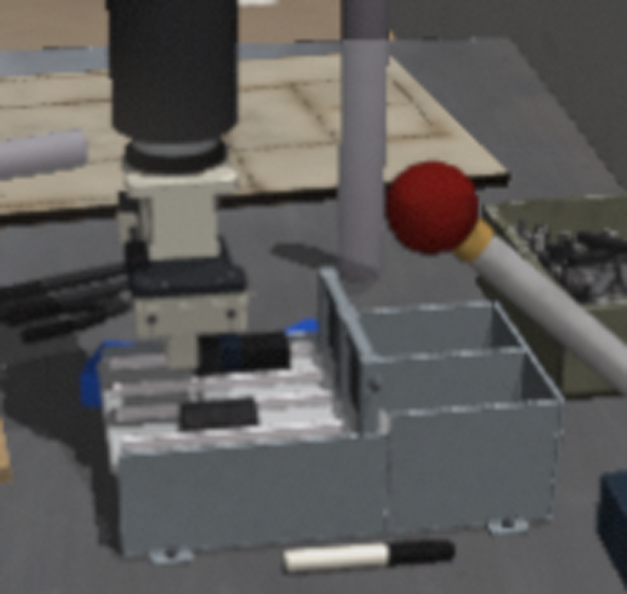

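```bash
python3 -m crank '[{"turn":[0,0,0],"slide":[-0.022,0,0],"fingers":-1},{"turn":[0,0,0],"slide":[-0.046,0,0],"fingers":-1},{"turn":[0,0,0],"slide":[-0.07,0,0],"fingers":-1},{"turn":[0,0,0],"slide":[-0.094,0,0],"fingers":-1},{"turn":[0,0,0],"slide":[-0.118,0,0],"fingers":-1}]'
python3 - <<'E'
from h import *
go(-.0125,.0417,.090)
for n in ("side",):
    o=grab_frame(n)[100:280,210:400,::-1]; o=cv2.resize(o,None,fx=3.3,fy=3.3,interpolation=cv2.INTER_CUBIC)
    cv2.imwrite(f"pics/{n}4.png",o)
E
```

```text
t: 3.32
eef_pos: [0.6018, 0.0115, 0.0887]
ee_rot: [-3.141, -0.003, -3.053]
force: [-6.9, 0.0, 4.2]
width: 0.0003
t 3.3167 pos [0.6018 0.0115 0.0887] tgt [0.6462 0.0157 0.09  ] F [-6.9  0.   4.2]
slide [-0.0892  0.0006 -0.0028] turn [-0.0001 -0.0004 -0.0001]
chute xy mm [-57.1  41.4]
```

View pics/side4.png

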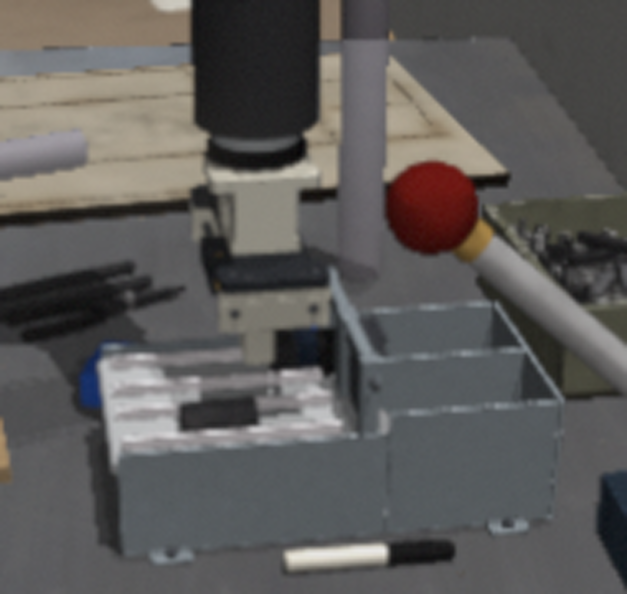

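```bash
python3 -m crank '[{"turn":[0,0,0],"slide":[-0.02,0,-0.004],"fingers":-1},{"turn":[0,0,0],"slide":[-0.04,0,-0.005],"fingers":-1},{"turn":[0,0,0],"slide":[-0.06,0,-0.005],"fingers":-1},{"turn":[0,0,0],"slide":[-0.074,0,-0.005],"fingers":-1},{"turn":[0,0,0],"slide":[-0.085,0,-0.005],"fingers":-1}]'
python3 - <<'E'
from h import *
go(-.0125,.0417,.090)
for n in ("side","top"):
    o=grab_frame(n)[100:280,210:400,::-1]; o=cv2.resize(o,None,fx=3.3,fy=3.3,interpolation=cv2.INTER_CUBIC)
    cv2.imwrite(f"pics/{n}5.png",o)
E
```

```text
t: 3.78
eef_pos: [0.6463, 0.0158, 0.0915]
ee_rot: [3.142, 0.002, -3.052]
force: [-0.5, -0.4, 1.0]
width: 0.0001
t 3.7833 pos [0.6463 0.0158 0.0915] tgt [0.6462 0.0157 0.09  ] F [-0.5 -0.4  1. ]
slide [ 0.0003 -0.0003  0.003 ] turn [ 0.      0.0002 -0.    ]
chute xy mm [-12.4  41.8]
```

View pics/side5.png

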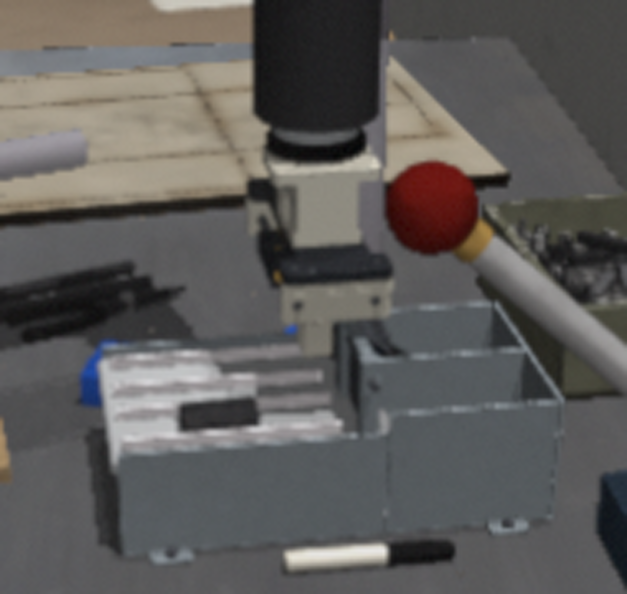

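View pics/top5.png

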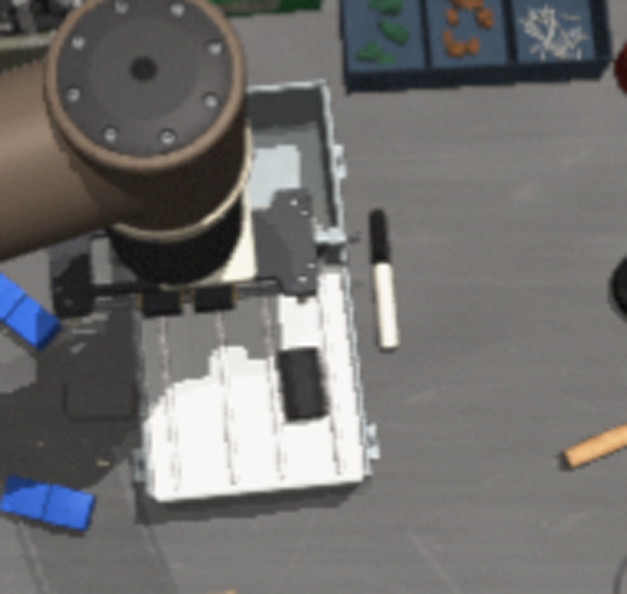

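```bash
python3 -m crank '[{"turn":[0,0,0],"slide":[0,0,0],"fingers":-1},{"turn":[0,0,0],"slide":[0,0,0],"fingers":-1},{"turn":[0,0,0],"slide":[0,0,0],"fingers":-1}]'
python3 - <<'E'
from h import *
go(-.0125,.0417,.090)
for n in ("side",):
    o=grab_frame(n)[140:240,270:400,::-1]; o=cv2.resize(o,None,fx=5,fy=5,interpolation=cv2.INTER_CUBIC)
    cv2.imwrite(f"pics/{n}6.png",o)
E
```

```text
t: 4.13
eef_pos: [0.6447, 0.0157, 0.0912]
ee_rot: [3.142, 0.0, -3.052]
force: [-0.7, -0.5, -0.1]
width: 0.0004
t 4.1333 pos [0.6447 0.0157 0.0912] tgt [0.6462 0.0157 0.09  ] F [-0.7 -0.5 -0.1]
slide [-0.0031 -0.0003  0.0024] turn [ 0.      0.     -0.0001]
chute xy mm [-14.1  41.8]
```

View pics/side6.png

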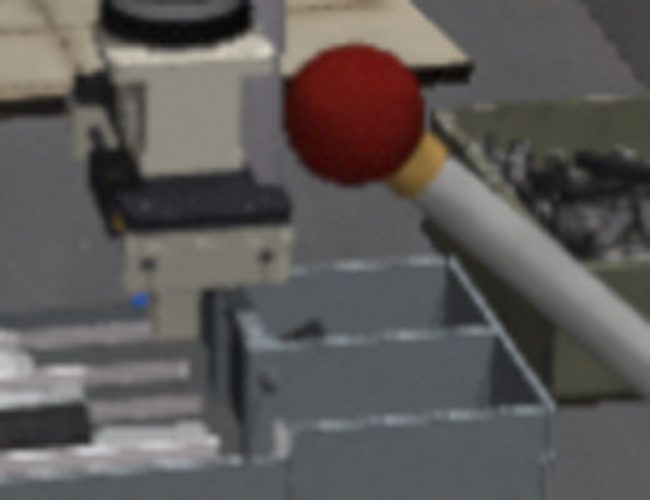

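The flap appears shut, and a bit of the block shows in the bin at (305,328). I'll draw back before looking again.

```bash
python3 -m crank '[{"turn":[0,0,0],"slide":[0.06,0,0],"fingers":-1},{"turn":[0,0,0],"slide":[0.14,0,0],"fingers":-1},{"turn":[0,0,0],"slide":[0.2,0,-0.08],"fingers":-1},{"turn":[0,0,0],"slide":[0.25,0,-0.16],"fingers":-1},{"turn":[0,0,0],"slide":[0.3,0,-0.2],"fingers":-1}]'
python3 -m crank '[{"turn":[0,0,0],"slide":[0.08,0,-0.08],"fingers":-1},{"turn":[0,0,0],"slide":[0.08,-0.08,-0.08],"fingers":-1},{"turn":[0,0,0],"slide":[0.08,-0.16,-0.08],"fingers":-1},{"turn":[0,0,0],"slide":[0.08,-0.24,-0.08],"fingers":-1},{"turn":[0,0,0],"slide":[0.08,-0.3,-0.08],"fingers":-1}]'
python3 - <<'E'
from h import *
go(-.0125,.0417,.090)
for n in ("side","top"):
    o=grab_frame(n)[110:265,225:390,::-1]; o=cv2.resize(o,None,fx=3.8,fy=3.8,interpolation=cv2.INTER_CUBIC)
    cv2.imwrite(f"pics/{n}7.png",o)
E
```

```text
t: 4.6
eef_pos: [0.4976, 0.0023, 0.1902]
ee_rot: [-3.141, 0.001, -3.052]
force: [0.9, 1.5, 1.5]
width: 0.0001
t: 5.02
eef_pos: [0.4713, -0.1523, 0.2299]
ee_rot: [-3.141, 0.003, -3.051]
force: [1.0, 1.0, 0.3]
width: 0.0003
t 5.0167 pos [ 0.4713 -0.1523  0.2299] tgt [0.6462 0.0157 0.09  ] F [1.  1.  0.3]
slide [-0.3779  0.303   0.2808] turn [-0.      0.0005  0.0001]
chute xy mm [-201.7 -109.9]
```

View pics/side7.png

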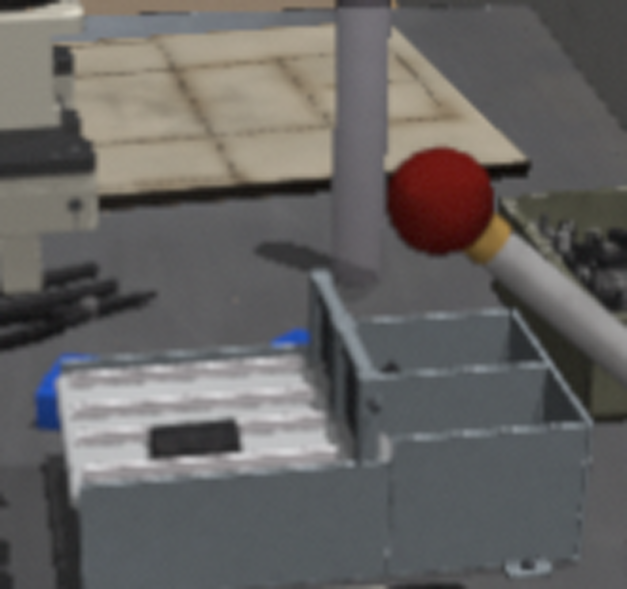

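View pics/top7.png

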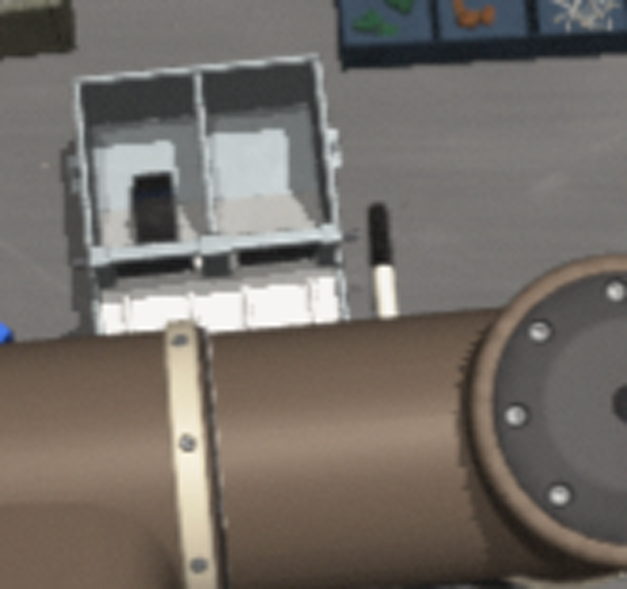

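```bash
python3 - <<'E'
from h import *
for sft in (0,10,20):
    d=np.array([-np.cos(np.radians(50)),0,np.sin(np.radians(50))])*sft
    P=np.array([[x,y,z] for x,z in ((29,64),(52,83),(99,27),(76,8)) for y in (26,57)])+d
    for n in ("top","side"):
        print(sft,n,((proj(n,c2w(CH,P/1e3))-[225,110])*3.8).round().astype(int).tolist())
for n in ("side","top"):
    o=grab_frame(n)[:,:,::-1]
    o=o[130:190,235:325] if n=="top" else o[185:235,300:380]
    cv2.imwrite(f"pics/{n}8.png",cv2.resize(o,None,fx=8,fy=8,interpolation=cv2.INTER_CUBIC))
E
```

```text
0 top [[177, 244], [134, 248], [173, 205], [129, 210], [170, 167], [129, 171], [174, 204], [133, 208]]
0 side [[366, 406], [357, 385], [400, 379], [390, 359], [464, 446], [453, 425], [430, 472], [420, 451]]
10 top [[177, 250], [134, 254], [173, 211], [130, 215], [171, 172], [129, 176], [174, 209], [134, 213]]
10 side [[357, 397], [348, 376], [392, 369], [382, 349], [455, 437], [444, 416], [422, 464], [411, 442]]
20 top [[178, 255], [134, 260], [174, 217], [130, 221], [171, 177], [129, 181], [175, 214], [134, 218]]
20 side [[348, 387], [339, 367], [383, 360], [373, 340], [447, 428], [436, 407], [413, 455], [403, 433]]
```

View pics/top8.png

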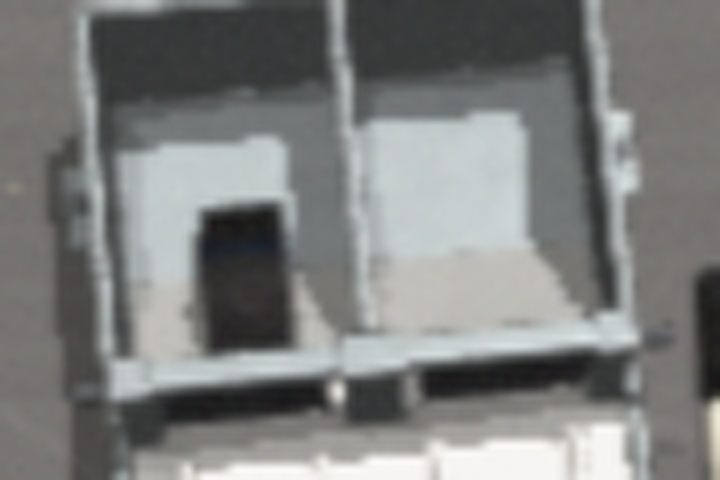

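View pics/side8.png

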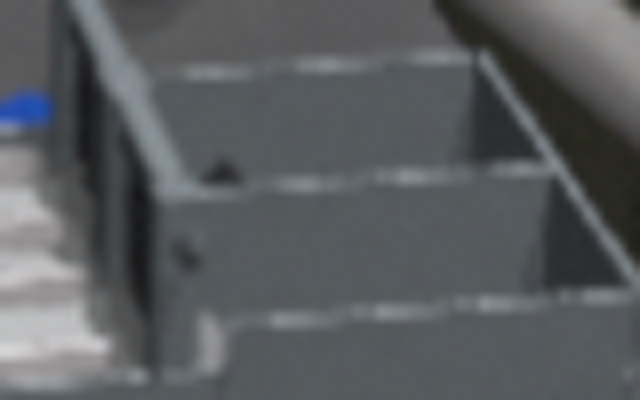

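```bash
python3 -m crank '[{"turn":[0,0,0],"slide":[0,0,0],"fingers":-1},{"turn":[0,0,0],"slide":[0,0,0],"fingers":-1},{"turn":[0,0,0],"slide":[0,0,0],"fingers":-1},{"turn":[0,0,0],"slide":[0,0,0],"fingers":-1},{"turn":[0,0,0],"slide":[0,0,0],"fingers":-1}]'
python3 - <<'E'
from h import *
for n,sl in (("top",np.s_[130:190,235:325]),("side",np.s_[185:235,300:380])):
    o=cv2.resize(grab_frame(n)[:,:,::-1][sl],None,fx=8,fy=8,interpolation=cv2.INTER_CUBIC)
    d=cv2.absdiff(o,cv2.imread(f"pics/{n}8.png")).max(2);print(n,d.max(),(d>40).sum())
job_done();print(get_state()["t"])
E
```

```text
t: 5.63
eef_pos: [0.4716, -0.1498, 0.2287]
ee_rot: [3.142, 0.0, -3.051]
force: [-0.6, 0.2, 0.7]
width: 0.0004
top 8 0
side 6 0
the job is handed in; nothing more can be done
the job is handed in; nothing more can be done
```

The riser block went through its flap and is lying in the bin. I drew the arm back clear and handed the job in, with the last reading before that at about 5.6 s.

- **Push:** The block was in the left lane. I pushed it from behind with closed fingertips, with forces of about 7 N at most at the readings I took. It slid under the left flap and tipped down the slide.
- **Block at rest:** It is leaning on the slide with its lower end on the bin floor. By geometry its underside middle is about 52 mm past the chute origin and about 36 mm above the bench. The predicted corner positions matched the side view to within about 1 pixel, and the top view roughly.
- **Stillness and flaps:** Two picture pairs, about half a second apart, showed no change around the block or the flaps. Both flaps look shut, but I judged that by eye and did not measure their angles. I also did not catch a clear picture of the left flap at its widest opening.
- **Everything else:** The die looked undisturbed in the pictures, though I did not re-measure its position. The arm's path stayed clear of the bystanders, but I did not re-check each one's position. No check failed or disagreed.

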